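# Hold a document box's lid at 40 degrees beside a ruler, to fit a lid stay

## Robot

A 6-joint arm with a two-finger parallel gripper is mounted at the origin on the work surface. World frame = base frame: x ahead of the robot, y to its left, z up, the work surface at z = 0. Lengths are in m, angles in degrees, forces in N, time in s.
With the tool pointing down it reaches from about 0.325 to 0.85 m from the base axis. Payload 15.5 kg.
Tool frame: the origin (TCP) lies at the very end of the fingers, on their centre line; the grasp point (between the pads) lies arm.grip_depth behind it (arm.grip_depth is the distance from the TCP to the grasp point, in m); z points along the fingers, y is the direction in which the jaws open and shut (so a half turn about z gives the same grasp; the last joint's range is limited). The gripper opens to 91 mm and grips with 3 to 60 N. Pads are 32 mm wide; open, the fingers measure 118 mm over their backs; the gripper's body (76 mm by 178 mm) begins 60 mm behind the grasp point.
Start: joints at [-80.701, 28.281, 77.091, -0, 74.628, -5.472], TCP at [0.159, -0.604, 0.214] pointing down, gripper open.
Joint ranges: [-166.48, 166.48], [-47.26, 123.95], [12.59, 153.08], [-70.14, 250.14], [6.76, 159.57], [-176.63, 176.63]. Speed limits (degrees/s): [108.29, 108.29, 147.25, 172.46, 172.46, 172.46].

## Interface

Orientations are given as a 3x3 rotation matrix whose columns are the frame's x, y, z axes.
In Python, from rig import arm gives the robot as it stands. Calls block until the motion is done:
- arm.move_to(position, orientation): joint-space move of the TCP to a pose.
- arm.move_l(position, orientation=None, feed=0.15): straight line of the TCP; orientation=None keeps the orientation; feed is the mean speed in m/s.
- arm.move_joints(angles): joint-space move.
- arm.grip(opening): finger opening in m; the grip force is fixed at half the most; returns when the fingers have stopped.
- arm.sleep(seconds).
- arm.solve_ik(position, orientation): joint angles nearest the present ones, or None.
- arm.snapshot(name): name is "side" or "top" or "wrist"; returns the picture (400x640x3 uint8, red, green, blue); there is no depth.
- arm.get_calibration(name): a dict with "intrinsics" (3x3 intrinsics, pixels), "cam_to_world" (4x4, takes a point from camera to world coordinates). Camera axes: x right, y down, z forward; pixel columns grow to the right and rows downward; lengths in m; the calibration is good to about 2 mm. A picture is of the moment at which its call begins: read the wrist's pose just before it. get_calibration takes no time and is no camera call; for the wrist camera it gives the pose at the moment of the call.
A pose or a line that the arm cannot do raises arm.Unreachable and nothing moves.
- arm.sign_off(): hands the job in, once; it reports no verdict.
Readings, each from a call of its own:
- arm.current_t(): time.
- arm.current_joint_positions(): joint angles.
- arm.current_dq(): joint speeds.
- arm.current_tau(): joint torques, N m.
- arm.current_ee_pos(): TCP position.
- arm.current_tool_rot(): TCP orientation.
- arm.current_force(): force on the tool from outside, world axes, zero at the start.
- arm.current_torque(): the same for the moment, N m.
- arm.current_width(): finger opening in m.
Only numpy, scipy, OpenCV 4.12 (cv2) and the standard library are available. Lean on these libraries where they do the work, as an engineer would, in place of code of your own. Each camera call takes 0.05 s, during which the arm holds its last target.

## Task

I am fitting a lid stay to the left side (the robot's left) of the wooden document box and need to measure for it: lay the ruler flat on the desk with its straight marked edge flush against the box's left side, about centred along that side, and let go of it. Then raise the lid, which has a loop pull in front, to 40 degrees from closed and finish while still holding it there - do not let go, it would fall shut - with the ruler still in place. Leave the mug, bottle and eraser alone.

Things in the scene. Friction and masses are not known exactly. Their poses are not given: they have to be found in the camera images.
- box: Mid-brown wooden document box, fixed to the desk, 220 deep (x) x 260 wide (y) x 50 high; 60 with the closed pale lid. Origin: centre of its underside, on the desk. x points from the front (loop pull) to the hinged back, y to its left side (the robot's left), z up. The left side is a flat upright face at y = +130.
- lid (a joint): Lid hinge angle, rad: 0 closed, grows as the lid's front rises; 40 degrees = 0.698; stop at 1.6. The hinge line runs along the box's y axis at the back: box x = +110, 50 above the desk. The lid (220 x 260 x 10, 0.3 to 0.7 kg) turns freely and falls shut when let go; lifting it at the pull takes 1 to 4 N.
- lid_handle (a point): Middle of the crossbar of the lid's dark steel loop pull: round bar 10 thick, 110 long, along the box's y, 45 in front of the lid's front edge, 265 from the hinge line along the lid and 5 above it square to the lid; 55 above the desk when closed. The loop's legs are 55 to either side. Axes turn with the lid, closed = box's axes. The bar can turn between fingers that pinch it from above.
- lid_hinge (a point): Middle of the hinge line (box x = +110, y = 0, 50 above the desk); its axes turn with the lid.
- ruler_grip (a point): Loose aluminium ruler, 250 long (x) x 62 wide (y) x 5 thick, 0.13 to 0.25 kg, with a blue grip rib along its length, 10 thick, top 26 above the desk. Point: mid-length, centre of the rib's thickness, 16 above the underside. z up. Straight marked edge at y = -46, plain back edge at y = +16. Starts flat, left of the box, marked edge towards the box, turned up to 0.35 rad.
- ruler_edge_near (a point): Point on the straight marked edge, 100 from mid-length towards the robot (ruler x = -100, y = -46), 2.5 above the underside. Axes as the ruler's.
- ruler_edge_far (a point): Point on the straight marked edge, 100 from mid-length away from the robot (ruler x = +100, y = -46), 2.5 above the underside. Axes as the ruler's.
- mug_center (a point): Bystander: white mug 76 across, 85 high, loose, to the right of the box; point half-way up on its axis.
- bottle_center (a point): Bystander: brown bottle with white cap, 48 across, 100 high, loose, to the right of the box; point half-way up on its axis.
- eraser_center (a point): Bystander: white eraser in a blue sleeve, 45 x 26 x 20 high, loose, in front of the box towards its right; its centre.

How it is judged:
By the outcome, as a careful person would: the job done as asked, in the order asked, and still so for the second after the job is handed in, while the arm keeps its last pose, push and grip.
It also fails if it takes over 56 s, if anything falls off the work surface, if the arm or the gripper's body presses on something with over 40 N, if the wrist force passes 120 N, or if a joint passes its speed limit or range.

## Working session

There is one attempt and no reset: what is moved stays moved. The work goes in short steps, each a Python script; the robot and the scene stay as the last script left them, time stands still between calls to the robot, and variables do not carry over. Pictures are saved under pics/ and viewed, and the job is handed in when it is done.

```bash
ls; mkdir -p pics; python3 - <<'E'
from rig import arm
import cv2
for n in ("side","top","wrist"):
    c=arm.get_calibration(n)
    p=arm.snapshot(n); cv2.imwrite(f"pics/{n}0.png",p[:,:,::-1])
    print(n,c["intrinsics"].tolist(),c["cam_to_world"].round(4).tolist())
print(arm.current_t(),arm.grip_depth,arm.current_width(),arm.current_tool_rot().round(3))
E
```

```text
pics
side [[387.2200215005758, 0.0, 318.8468951018718], [0.0, 387.2200215005758, 201.47805771655652], [0.0, 0.0, 1.0]] [[0.9978, -0.0467, 0.0461, 0.5124], [-0.0655, -0.751, 0.6571, -0.6172], [0.0039, -0.6587, -0.7524, 0.7388], [0.0, 0.0, 0.0, 1.0]]
top [[408.41842047647583, 0.0, 321.6423045536118], [0.0, 408.41842047647583, 200.1043062624816], [0.0, 0.0, 1.0]] [[-0.023, -0.9968, 0.077, 0.4642], [-0.9996, 0.0239, 0.0116, -0.0315], [-0.0134, -0.0767, -0.997, 1.1655], [0.0, 0.0, 0.0, 1.0]]
wrist [[333.91228889382865, 0.0, 321.3677094839531], [0.0, 333.91228889382865, 198.05745431445794], [0.0, 0.0, 1.0]] [[0.2556, -0.9316, -0.2584, 0.2318], [-0.9668, -0.2463, -0.0683, -0.5854], [0.0, 0.2673, -0.9636, 0.3844], [0.0, 0.0, 0.0, 1.0]]
0.15 0.0188 0.09146209911078702 [[ 0.967  0.255 -0.   ]
 [ 0.255 -0.967  0.001]
 [ 0.    -0.001 -1.   ]]
```

View pics/top0.png

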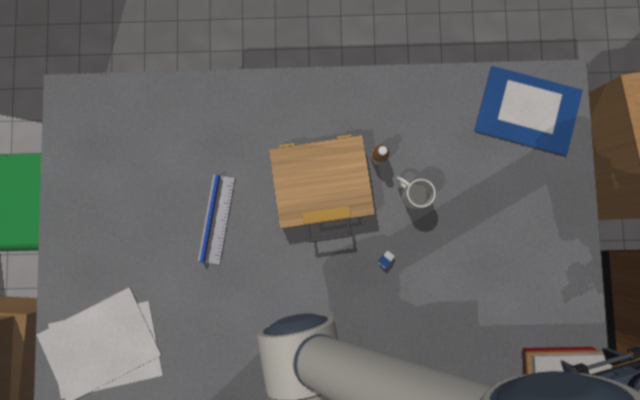

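View pics/side0.png

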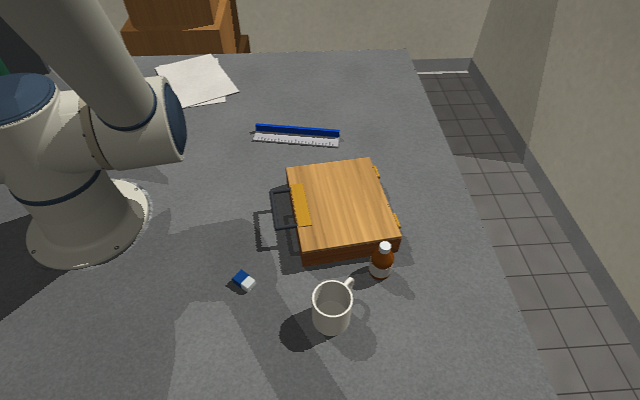

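The top view shows the lid (corners about (270,149), (362,137), (374,214), (280,227)), the pull bar near (335,252), and the ruler from (224,176) to (209,263), with its rib on the left. Next I'll zoom in on the box and ruler.

```bash
cat > h.py <<'E'
import numpy as np, cv2
def ray(c,uv):
    d=np.linalg.inv(c["intrinsics"])@np.array([uv[0],uv[1],1.]); T=c["cam_to_world"]
    return T[:3,3],T[:3,:3]@d
def plane(c,uv,z):
    o,d=ray(c,uv); return o+d*(z-o[2])/d[2]
def proj(c,p):
    T=c["cam_to_world"]; q=T[:3,:3].T@(np.asarray(p)-T[:3,3]); q=c["intrinsics"]@q; return q[:2]/q[2]
E
python3 - <<'E'
import cv2
i=cv2.imread("pics/top0.png"); cv2.imwrite("pics/top0z.png",cv2.resize(i[120:280,180:400],(770,560),interpolation=cv2.INTER_CUBIC))
i=cv2.imread("pics/side0.png"); cv2.imwrite("pics/side0z.png",cv2.resize(i[115:275,230:420],(665,560),interpolation=cv2.INTER_CUBIC))
E
```

```text
(no output)
```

View pics/top0z.png

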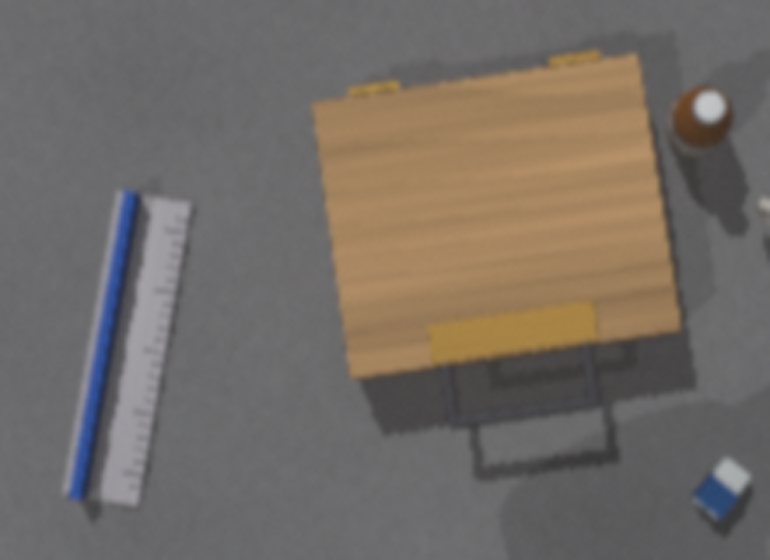

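View pics/side0z.png

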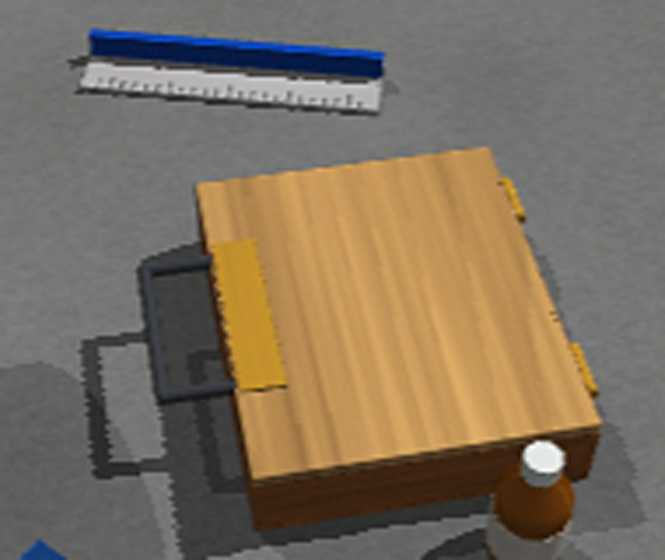

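```bash
cat > fit.py <<'E'
import numpy as np
from rig import arm
from h import *
from scipy.optimize import least_squares
def fit(model,obs,x0,names=("side","top")):
    # model: list of local pts; obs: list of (cam calib, local pt, uv)
    def tr(x,p): c,s=np.cos(x[2]),np.sin(x[2]); return [x[0]+c*p[0]-s*p[1],x[1]+s*p[0]+c*p[1],p[2]]
    f=lambda x: np.concatenate([proj(c,tr(x,p))-uv for c,p,uv in obs])
    r=least_squares(f,x0,loss="soft_l1"); return r.x, f(r.x)
E
python3 - <<'E'
from fit import *
T=arm.get_calibration("top");S=arm.get_calibration("side")
t=lambda x,y:(T,((x+.5)/3.5-.5+180,(y+.5)/3.5-.5+120))
s=lambda x,y:(S,((x+.5)/3.5-.5+230,(y+.5)/3.5-.5+115))
def o(cu,p): return (cu[0],p,np.array(cu[1]))
bl,br,fr,fl=(.11,.13,.06),(.11,-.13,.06),(-.11,-.13,.06),(-.11,.13,.06)
tb=[o(t(313,103),bl),o(t(638,56),br),o(t(681,330),fr),o(t(351,378),fl)]
sb=[o(s(490,148),bl),o(s(600,425),br),o(s(252,480),fr),o(s(196,184),fl)]
en,ef,rn,rf=(-.125,-.046,.005),(.125,-.046,.005),(-.125,0,.026),(.125,0,.026)
tr_=[o(t(192,202),ef),o(t(138,506),en),o(t(130,192),rf),o(t(76,498),rn)]
sr=[o(s(379,114),ef),o(s(80,93),en),o(s(383,53),rf),o(s(91,31),rn)]
for nm,ob,x0 in (("box",(tb,sb,tb+sb),[.5,0,0]),("ruler",(tr_,sr,tr_+sr),[.5,.25,0])):
    for q in ob:
        x,r=fit(None,q,x0); print(nm,x.round(4),np.abs(r).max().round(2))
E
```

```text
box [ 0.6011 -0.0187  0.1216] 0.64
box [ 0.6019 -0.0196  0.1189] 0.8
box [ 0.6016 -0.0191  0.1201] 0.75
ruler [ 0.5102  0.2982 -0.1796] 0.51
ruler [ 0.5109  0.2972 -0.1762] 1.21
ruler [ 0.5105  0.2981 -0.1792] 1.48
```

```bash
cat >> h.py <<'E'
def Rr(th):
    c,s=np.cos(th),np.sin(th); return np.array([[c,s,0],[s,-c,0],[0,0,-1.]])
BOX=(0.6016,-0.0191,0.120); RUL=(0.5105,0.2981,-0.179)
def b2w(p,b=BOX):
    c,s=np.cos(b[2]),np.sin(b[2]); return np.array([b[0]+c*p[0]-s*p[1],b[1]+s*p[0]+c*p[1],p[2]])
E
python3 - <<'E'
from rig import arm
from h import *
arm.grip(0.045)
arm.move_to([RUL[0],RUL[1],0.12],Rr(RUL[2]))
c=arm.get_calibration("wrist");p=arm.snapshot("wrist").copy()
for q in [(.125,-.046,.005),(-.125,-.046,.005),(.125,0,.026),(-.125,0,.026),(0,0,.026)]:
    uv=proj(c,b2w(q,RUL)); print(q,uv.round(1)); cv2.circle(p,tuple(int(round(v)) for v in uv),3,(255,0,0),1)
cv2.imwrite("pics/w1.png",p[:,:,::-1]); print(arm.current_t(),arm.current_ee_pos(),arm.current_width())
E
```

```text
(0.125, -0.046, 0.005) [378.3  40.2]
(-0.125, -0.046, 0.005) [366.7 316.6]
(0.125, 0, 0.026) [319.6  34.7]
(-0.125, 0, 0.026) [320.  330.5]
(0, 0, 0.026) [319.8 200.5]
4.425 [0.51083006 0.29767681 0.12004167] 0.04485001181433447
```

View pics/w1.png

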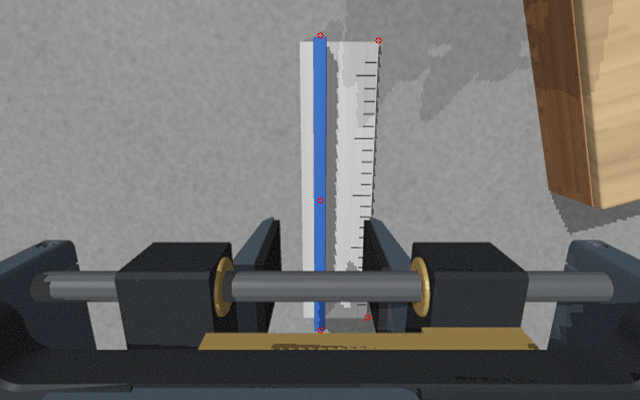

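The predicted ruler corners land within about 1 px of the image: rib end (320,36), marked-edge end (378,40). Grasping now.

```bash
python3 - <<'E'
from rig import arm
from h import *
arm.move_l([RUL[0],RUL[1],0.009],feed=0.08)
arm.grip(0.0); print("w",arm.current_width(),arm.current_force().round(2),arm.current_ee_pos().round(4))
R=Rr(RUL[2])
arm.move_l([RUL[0],RUL[1],0.024],feed=0.08)
print("w",arm.current_width(),arm.current_force().round(2))
th=BOX[2]
g=b2w((0,0.176+0.06,0.024))
arm.move_l(g,Rr(th),feed=0.12)
c=arm.get_calibration("wrist");p=arm.snapshot("wrist").copy()
for q in [(-.11,.13,0),(.11,.13,0),(0,.13,0),(.11,.13,.05),(-.11,.13,.06),(.11,.13,.06)]:
    uv=proj(c,b2w(q)); print(q,uv.round(1)); cv2.circle(p,tuple(int(round(v)) for v in uv),3,(255,0,0),1)
cv2.imwrite("pics/w2.png",p[:,:,::-1]); print(arm.current_t(),arm.current_ee_pos(),g,arm.current_width())
E
```

```text
w 0.009195661833960662 [0.33 0.86 0.93] [0.5105 0.2981 0.009 ]
w 0.009712394546341362 [-0.63 -0.43 -2.39]
(-0.11, 0.13, 0) [470.1 375. ]
(0.11, 0.13, 0) [519.4  36.4]
(0, 0.13, 0) [491.3 229.7]
(0.11, 0.13, 0.05) [592.9  10.9]
(-0.11, 0.13, 0.06) [518.2 461.9]
(0.11, 0.13, 0.06) [614.6   3.3]
8.0 [0.57281029 0.21564935 0.02387711] [0.57334792 0.21520284 0.024     ] 0.009664700309687744
```

View pics/w2.png

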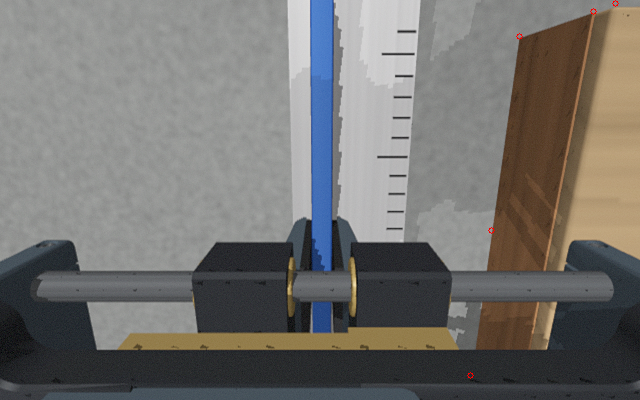

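The box's lower left edge runs from (519,37) to (493,230), which matches the fit. Next I'll lower the ruler and creep it up to the box by force.

```bash
python3 - <<'E'
from rig import arm
from h import *
yb=np.array([-np.sin(BOX[2]),np.cos(BOX[2]),0])
arm.move_l(b2w((0,0.176+0.006,0.022)),feed=0.1)
arm.move_l(b2w((0,0.176+0.006,0.0095)),feed=0.06)
arm.sleep(0.2)
f0=arm.current_force(); print("f0",f0.round(2))
off=0.006
while off>-0.006:
    off-=0.0005
    arm.move_l(b2w((0,0.176+off,0.0095)),feed=0.03)
    f=(arm.current_force()-f0); m=arm.current_torque()
    print(round(off*1e3,1),f.round(1),round(f@yb,2),m.round(2))
    if f@yb>6: break
c=arm.get_calibration("wrist");p=arm.snapshot("wrist").copy()
cv2.imwrite("pics/w3.png",p[:,:,::-1])
p=arm.snapshot("side");cv2.imwrite("pics/s3.png",cv2.resize(p[100:260,230:420],(665,560),interpolation=cv2.INTER_CUBIC)[:,:,::-1])
print(arm.current_t())
E
```

```text
f0 [-0.42  0.19 -1.63]
5.5 [ 0.9 -0.2 -0.1] -0.28 [ 0.05 -0.05 -0.02]
5.0 [1.2 0.5 0. ] 0.37 [ 0.06 -0.03  0.03]
4.5 [-0.2 -0.3 -0.5] -0.29 [ 0.03  0.02 -0.02]
4.0 [ 0.1  0.2 -0.2] 0.22 [ 0.01 -0.01  0.01]
3.5 [0.7 0.1 0. ] 0.01 [ 0.03  0.02 -0.03]
3.0 [ 0.9 -1.  -0.9] -1.11 [ 0.05  0.05 -0.02]
2.5 [ 0.3  0.6 -0.1] 0.55 [ 0.04 -0.   -0.04]
2.0 [ 0.5 -0.4 -0.3] -0.41 [-0.02  0.07 -0.  ]
1.5 [-0.1 -0.1 -0.9] -0.07 [0.04 0.02 0.05]
1.0 [-0.2  0.2 -1. ] 0.2 [0.02 0.01 0.02]
0.5 [-1.1  1.7 -0.9] 1.85 [0.4  0.07 0.19]
-0.0 [-1.7  6.   0. ] 6.12 [1.15 0.35 0.32]
12.35
```

View pics/w3.png

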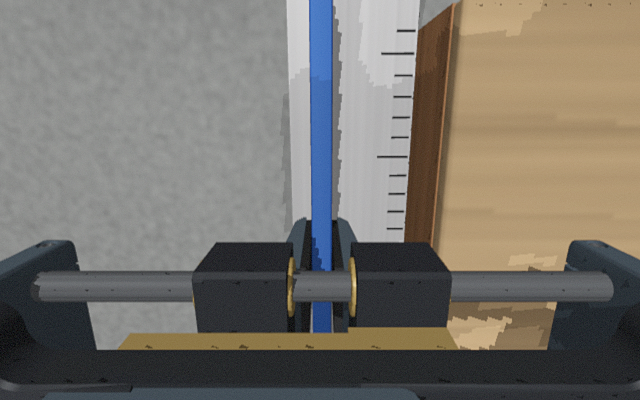

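View pics/s3.png

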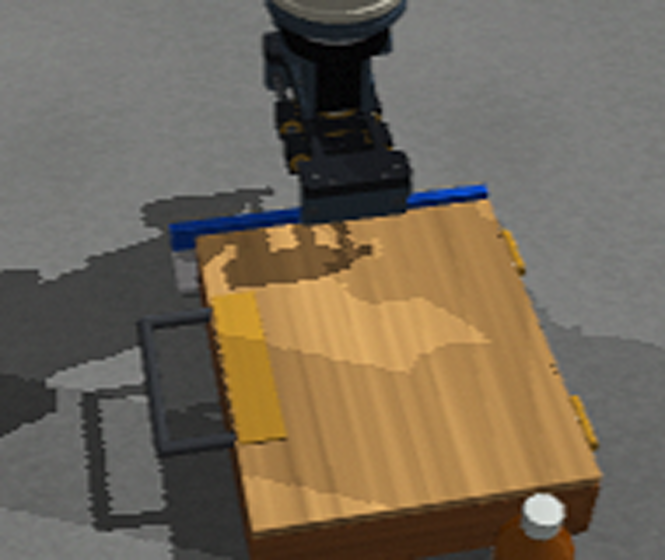

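Contact at the predicted place. The small yaw moment suggests the far end is touching first, so I'll null it with tiny yaw steps.

```bash
python3 - <<'E'
from rig import arm
from h import *
def avg():
    a=[];
    for _ in range(5):
        arm.sleep(0.03); a.append(np.r_[arm.current_force(),arm.current_torque()])
    return np.mean(a,0).round(2)
print(avg())
for d in (0.002,0.004,0.006,0.0):
    arm.move_l(b2w((0,0.176-0.0003,0.0095)),Rr(BOX[2]+d),feed=0.03); print(d,avg(),round(arm.current_t(),2))
E
```

```text
[-1.55  6.15 -1.05  1.15  0.3   0.37]
0.002 [-2.23  8.7  -1.24  1.68  0.37  0.17] 12.93
0.004 [-2.31  8.55 -0.21  1.68  0.38 -0.03] 13.35
0.006 [-2.03  8.9  -1.    1.67  0.38 -0.21] 13.77
0.0 [-2.17  8.67 -0.95  1.68  0.4   0.35] 14.18
```

The moment is linear in yaw and crosses zero at +0.0037 rad, so the edge is seated. I'll release there.

```bash
python3 - <<'E'
from rig import arm
from h import *
R=Rr(BOX[2]+0.0037)
arm.move_l(b2w((0,0.176-0.0001,0.0095)),R,feed=0.03)
arm.sleep(.1);print(arm.current_force().round(2),arm.current_torque().round(2))
arm.grip(0.03)
arm.move_l(b2w((0,0.176,0.15)),feed=0.12)
c=arm.get_calibration("wrist");p=arm.snapshot("wrist");cv2.imwrite("pics/w4.png",p[:,:,::-1])
np.savez("w4.npz",K=c["intrinsics"],T=c["cam_to_world"])
p=arm.snapshot("top");cv2.imwrite("pics/t4.png",p[:,:,::-1])
print(arm.current_t(),arm.current_force().round(2))
E
```

```text
[-1.09  6.41 -0.9 ] [1.35 0.33 0.01]
16.4667 [-0.49 -0.09 -0.22]
```

View pics/w4.png

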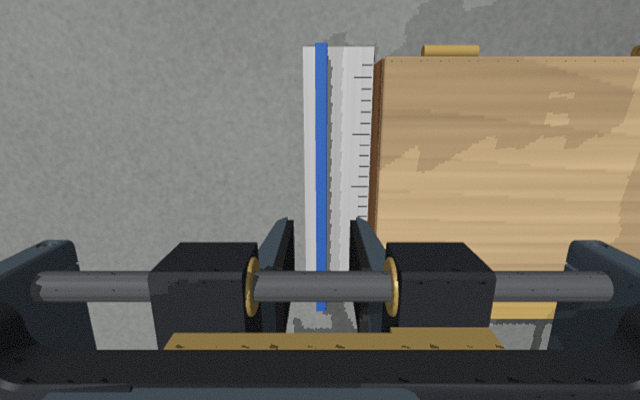

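```bash
cat >> h.py <<'E'
def Rl(sg,th=BOX[2],tilt=0.0):
    # jaws along box x; sg=+1: tool x -> box +y ; tilt rotates about box y following the lid (front rises)
    c,s=np.cos(th),np.sin(th); Rb=np.array([[c,-s,0],[s,c,0],[0,0,1.]])
    R0=np.array([[0,sg,0],[sg,0,0],[0,0,-1.]])
    t=tilt; Ry=np.array([[np.cos(t),0,np.sin(t)],[0,1,0],[-np.sin(t),0,np.cos(t)]])
    return Rb@Ry@R0
def handle(a):  # box-frame bar centre at lid angle a
    return np.array([.11-.265*np.cos(a)+.005*np.sin(a),0,.05+.265*np.sin(a)+.005*np.cos(a)])
E
python3 - <<'E'
from rig import arm
from h import *
i=cv2.imread("pics/w4.png")[30:230,290:410]; cv2.imwrite("pics/w4z.png",cv2.resize(i,(360,600),interpolation=cv2.INTER_CUBIC))
for sg in (1,-1):
  for a in np.radians([0,20,40,45]):
    for tl in (0,0.3,-.3):
      R=Rl(sg,tilt=tl); p=b2w(handle(a))+R[:,2]*arm.grip_depth
      q=arm.solve_ik(p,R); print(sg,round(a,2),tl,p.round(3),None if q is None else np.round(q,0))
E
```

```text
1 0.0 0 [ 0.448 -0.038  0.036] [-12.  31. 112.  -0.  37. -19.]
1 0.0 0.3 [ 0.442 -0.038  0.037] [ -9.  37.  99.  -5.  61. -13.]
1 0.0 -0.3 [ 0.453 -0.037  0.037] [-18.  30. 126.  41.  11. -64.]
1 0.35 0 [ 0.465 -0.036  0.127] [-12.  23. 105.  -0.  52. -19.]
1 0.35 0.3 [ 0.46  -0.036  0.127] [ -8.  30.  92.  -5.  74. -13.]
1 0.35 -0.3 [ 0.471 -0.035  0.127] [-17.  18. 118.  14.  29. -35.]
1 0.7 0 [ 0.512 -0.03   0.205] [-10.  20.  93.  -0.  67. -17.]
1 0.7 0.3 [ 0.507 -0.031  0.206] [ -7.  28.  81.  -4.  87. -13.]
1 0.7 -0.3 [ 0.518 -0.029  0.206] [-14.  13. 107.   9.  44. -26.]
1 0.79 0 [ 0.528 -0.028  0.222] [ -9.  20.  90.  -0.  70. -16.]
1 0.79 0.3 [ 0.523 -0.029  0.223] [ -7.  29.  77.  -4.  91. -13.]
1 0.79 -0.3 [ 0.534 -0.027  0.223] [-13.  13. 103.   8.  47. -25.]
-1 0.0 0 [ 0.448 -0.038  0.036] [-12.  31. 112.  -0.  37. 161.]
-1 0.0 0.3 [ 0.442 -0.038  0.037] [ -9.  37.  99.  -5.  61. 167.]
-1 0.0 -0.3 [ 0.453 -0.037  0.037] [-18.  30. 126.  41.  11. 116.]
-1 0.35 0 [ 0.465 -0.036  0.127] [-12.  23. 105.  -0.  52. 161.]
-1 0.35 0.3 [ 0.46  -0.036  0.127] [ -8.  30.  92.  -5.  74. 167.]
-1 0.35 -0.3 [ 0.471 -0.035  0.127] [-17.  18. 118.  14.  29. 145.]
-1 0.7 0 [ 0.512 -0.03   0.205] [-10.  20.  93.  -0.  67. 163.]
-1 0.7 0.3 [ 0.507 -0.031  0.206] [ -7.  28.  81.  -4.  87. 167.]
-1 0.7 -0.3 [ 0.518 -0.029  0.206] [-14.  13. 107.   9.  44. 154.]
-1 0.79 0 [ 0.528 -0.028  0.222] [ -9.  20.  90.  -0.  70. 164.]
-1 0.79 0.3 [ 0.523 -0.029  0.223] [ -7.  29.  77.  -4.  91. 167.]
-1 0.79 -0.3 [ 0.534 -0.027  0.223] [-13.  13. 103.   8.  47. 155.]
```

View pics/w4z.png

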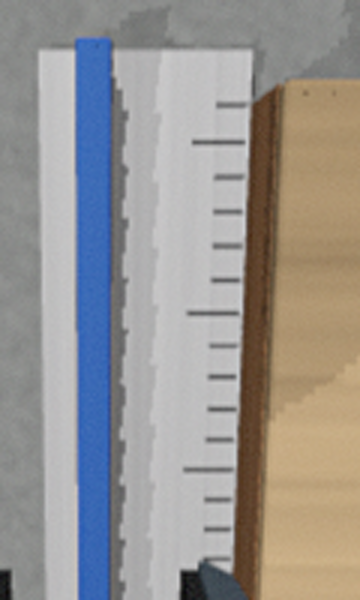

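The marked edge sits against the box side with no desk showing between them. Next is the pull.

```bash
python3 - <<'E'
from rig import arm
from h import *
R=Rl(1); p=b2w(handle(0))
arm.move_to(p+[0,0,0.12],R)
arm.grip(0.042)
c=arm.get_calibration("wrist");im=arm.snapshot("wrist").copy()
for y in (-.055,0,.055):
    uv=proj(c,b2w(handle(0)+[0,y,.005])); print(uv.round(1)); cv2.circle(im,tuple(int(round(v)) for v in uv),3,(255,0,0),1)
cv2.imwrite("pics/w5.png",im[:,:,::-1]); print(arm.current_t())
E
```

```text
[321.8 250.4]
[321.9 193.1]
[321.9 129.8]
18.6917
```

View pics/w5.png

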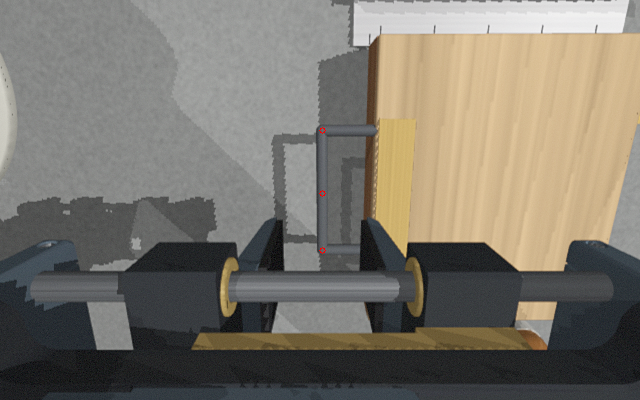

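The predicted bar points (322,130), (322,193) and (322,250) lie on the bar. I'll go down, pinch it and raise it along the arc.

```bash
python3 - <<'E'
from rig import arm
from h import *
R=Rl(1); d=R[:,2]*arm.grip_depth
P=lambda a:b2w(handle(a))+d
arm.move_l(P(0),feed=0.08)
arm.grip(0.0); print(arm.current_width(),arm.current_force().round(2))
for deg in range(4,41,4):
    arm.move_l(P(np.radians(deg)),feed=0.06)
    f=arm.current_force();print(deg,f.round(1),round(arm.current_width(),4))
    if np.linalg.norm(f)>25 or arm.current_width()<.005: print("STOP");break
for n in("side","top","wrist"):
    cv2.imwrite(f"pics/{n}6.png",arm.snapshot(n)[:,:,::-1])
print(arm.current_t(),arm.current_ee_pos(),P(np.radians(40)))
E
```

```text
0.00912898189890756 [1.94 0.58 0.35]
4 [ 2.2  0.5 -2.7] 0.0092
8 [ 2.9  0.  -2.7] 0.0097
12 [ 3.7 -1.2 -3.2] 0.0092
16 [ 2.9 -1.4 -3.6] 0.009
20 [ 1.4 -2.7 -3.6] 0.0093
24 [-0.9 -3.6 -2.7] 0.009
28 [-3.3 -3.6  0.5] 0.0093
32 [-6.  -4.8  2. ] 0.0088
36 [-8.8 -3.9  3.4] 0.0095
40 [-12.7  -5.1   8.1] 0.0093
25.9083 [ 0.51055668 -0.02988874  0.20520072] [ 0.51245786 -0.0298487   0.20536894]
```

View pics/side6.png

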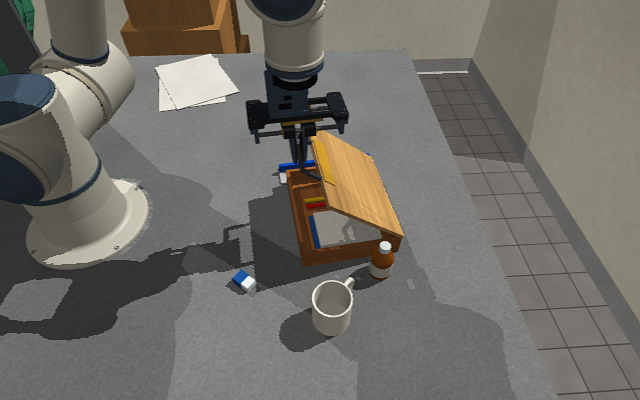

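View pics/wrist6.png

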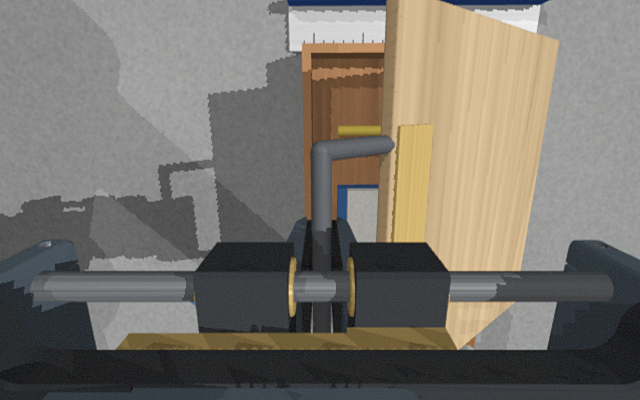

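View pics/top6.png

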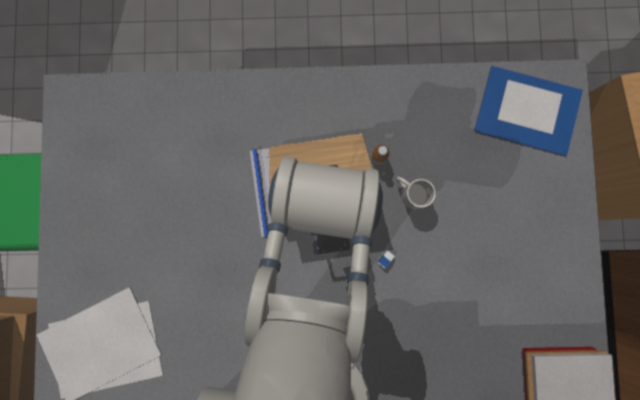

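The lid is up, and the ruler shows beside it at about (260,190) in the top view. The residual force is purely radial, pushing away from the hinge, so I'll relieve it and measure the angle.

```bash
python3 - <<'E'
from rig import arm
from h import *
R=Rl(1); d=R[:,2]*arm.grip_depth
a=np.radians(40)
for k in (0.002,0.003,0.004):
    arm.move_l(b2w(handle(a)+k*np.array([-np.cos(a),0,np.sin(a)]))+d,feed=0.02)
    arm.sleep(.2); print(k,arm.current_force().round(1),arm.current_ee_pos().round(4),arm.current_width())
    f=arm.current_force()
    if f[0]>-2.5: break
n="side";c=arm.get_calibration(n);im=arm.snapshot(n).copy()
def lid(t,x,y,z): return b2w([.11-x*np.cos(t)+z*np.sin(t),y,.05+x*np.sin(t)+z*np.cos(t)])
Z=lambda i:cv2.resize(i[110:270,270:430],(600,600),interpolation=cv2.INTER_CUBIC)
cv2.imwrite("pics/s7.png",Z(im)[:,:,::-1])
z=Z(im).copy()
for deg,col in((37,(255,0,0)),(40,(0,255,0)),(43,(0,0,255))):
    for x,y,zz in((.22,.13,.01),(.22,-.13,.01),(0,-.13,.01),(0,.13,.01)):
        uv=proj(c,lid(np.radians(deg),x,y,zz)); print(deg,x,y,uv.round(1))
        q=((uv-[270,110]+.5)*3.75-.5); cv2.circle(z,tuple(int(round(v)) for v in q),3,col,-1)
cv2.imwrite("pics/s7o.png",z[:,:,::-1]); print(arm.current_t())
E
```

```text
0.002 [ 4.7 -0.6 -6.5] [ 0.5116 -0.0298  0.2066] 0.00897995052627713
37 0.22 0.13 [303.6 122.8]
37 0.22 -0.13 [325.9 208.1]
37 0 -0.13 [404.2 236.3]
37 0 0.13 [371.6 156.6]
40 0.22 0.13 [306.8 119.3]
40 0.22 -0.13 [330.  204.5]
40 0 -0.13 [404.4 236.4]
40 0 0.13 [371.7 156.6]
43 0.22 0.13 [310.2 115.9]
43 0.22 -0.13 [334.4 200.9]
43 0 -0.13 [404.5 236.4]
43 0 0.13 [371.8 156.7]
26.4083
```

View pics/s7o.png

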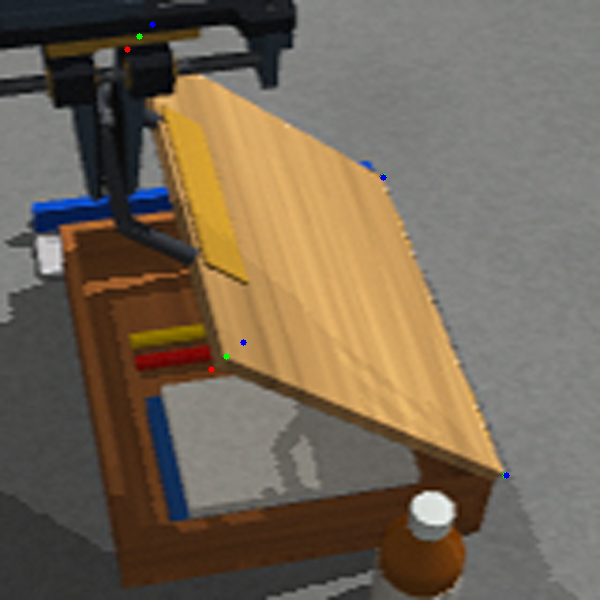

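```bash
python3 - <<'E'
from rig import arm
from h import *
c=arm.get_calibration("side");im=arm.snapshot("side").copy()
u0,v0,k=300,180,10
z=cv2.resize(im[v0:v0+60,u0:u0+60],(600,600),interpolation=cv2.INTER_CUBIC)
def lid(t,x,y,zz): return b2w([.11-x*np.cos(t)+zz*np.sin(t),y,.05+x*np.sin(t)+zz*np.cos(t)])
for deg,col in((38,(255,0,0)),(40,(0,255,0)),(42,(0,0,255))):
  for zz in(.01,0):
    q=(proj(c,lid(np.radians(deg),.22,-.13,zz))-[u0,v0]+.5)*k-.5; cv2.circle(z,tuple(int(round(v)) for v in q),4,col,-1)
cv2.imwrite("pics/s8.png",z[:,:,::-1])
im=arm.snapshot("wrist");cv2.imwrite("pics/w8.png",im[:,:,::-1])
print(arm.current_force().round(2),arm.current_t())
E
```

```text
[ 4.54  0.48 -7.48] 26.5083
```

View pics/s8.png

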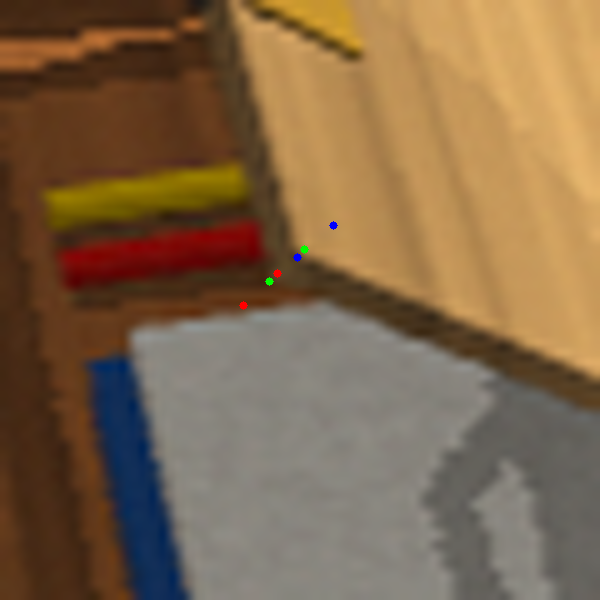

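View pics/w8.png

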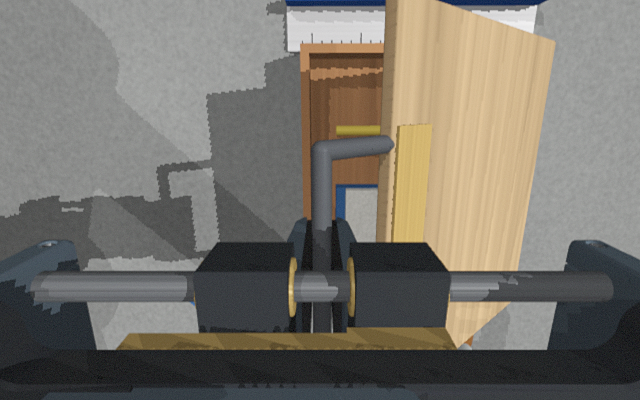

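```bash
python3 - <<'E'
from rig import arm
from h import *
c=arm.get_calibration("side")
print(proj(c,b2w([-.11,-.13,.06])),"obs",(252.5/3.5-.5+230,480.5/3.5-.5+115))
print(proj(c,b2w([.11,-.13,.06])),"obs",(600.5/3.5-.5+230,425.5/3.5-.5+115))
i=cv2.imread("pics/side0.png");cv2.imwrite("pics/s9.png",cv2.resize(i[225:285,280:340],(600,600),interpolation=cv2.INTER_CUBIC))
E
```

```text
[301.1809843 251.6598129] obs (301.6428571428571, 251.78571428571428)
[401.74216521 236.16064524] obs (401.07142857142856, 236.07142857142856)
```

View pics/s9.png

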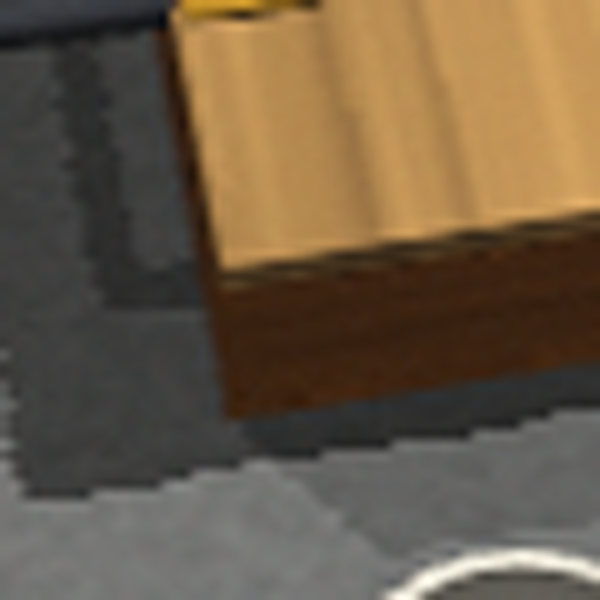

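The closed-lid corner matches its prediction within 0.2 px. On that basis the raised corner reads about 39.3°, while the arm kinematics give about 40.3°. I'll nudge it up 0.4°, check all objects once more and hand in.

```bash
python3 - <<'E'
from rig import arm
from h import *
R=Rl(1); d=R[:,2]*arm.grip_depth
a=np.radians(40.4)
arm.move_l(b2w(handle(a)+.0015*np.array([-np.cos(a),0,np.sin(a)]))+d,feed=0.02)
arm.sleep(.8)
print(arm.current_force().round(1),arm.current_ee_pos().round(4),arm.current_width(),abs(arm.current_dq()).max())
c=arm.get_calibration("side");im=arm.snapshot("side").copy()
u0,v0,k=300,180,10
z=cv2.resize(im[v0:v0+60,u0:u0+60],(600,600),interpolation=cv2.INTER_CUBIC)
def lid(t,x,y,zz): return b2w([.11-x*np.cos(t)+zz*np.sin(t),y,.05+x*np.sin(t)+zz*np.cos(t)])
for deg,col in((38,(255,0,0)),(40,(0,255,0)),(42,(0,0,255))):
    q=(proj(c,lid(np.radians(deg),.22,-.13,.01))-[u0,v0]+.5)*k-.5; cv2.circle(z,tuple(int(round(v)) for v in q),4,col,-1)
cv2.imwrite("pics/s10.png",z[:,:,::-1])
t=arm.snapshot("top");cv2.imwrite("pics/t10.png",cv2.resize(t[120:280,220:440],(770,560),interpolation=cv2.INTER_CUBIC)[:,:,::-1])
print(arm.current_t())
E
```

```text
[ 2.2  3.1 -4.6] [ 0.5125 -0.0297  0.2077] 0.009217215488494045 0.12800767202946756
27.6583
```

View pics/s10.png

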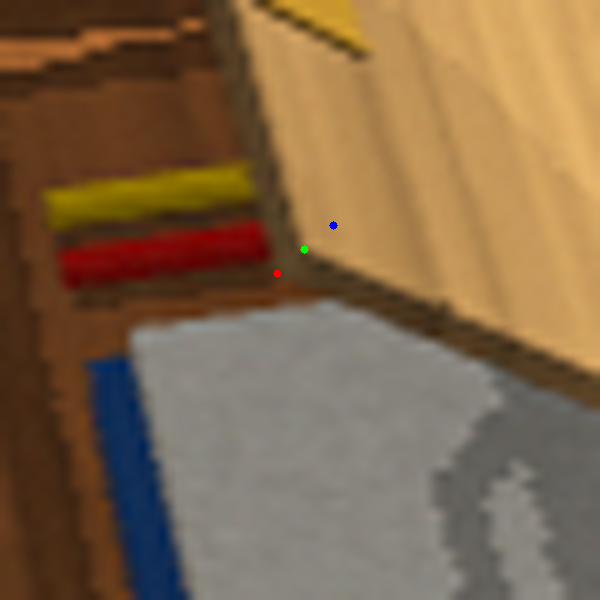

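View pics/t10.png

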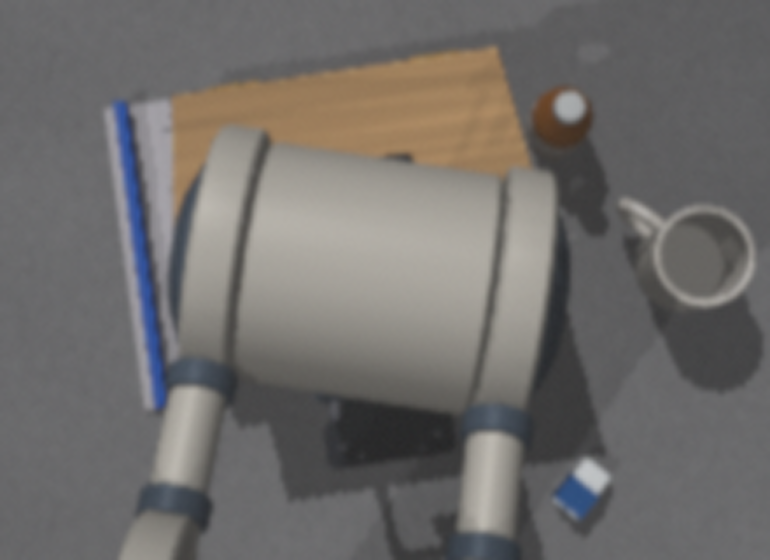

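The lid's front-right corner is now at about (304,255) in the zoomed side crop, next to the 40° mark at (304,250). The ruler lies along the box's left side, and the bottle, mug and eraser are where they started. Handing in.

```bash
python3 -c "
from rig import arm
arm.sign_off(); print(arm.current_t())"
```

```text
the job is handed in; nothing more can be done
the job is handed in; nothing more can be done
```

The ruler is lying flat with its marked edge flush against the box's left side, and I have let go of it. The lid is raised to about 40° and still held by its pull. I handed the job in at about 27.7 s.

- **Ruler:** I slid it against the box until it pressed with about 6 to 8 N. I then turned it slightly until there was no twisting force left, centred it along the side by the fitted box pose, and let go. The wrist picture afterwards showed no gap. The last top view shows it still beside the box, though the arm hid part of it.
- **Lid angle:** My two checks disagreed slightly, reading about 39.3° from the side picture and 40.3° from the arm's position. I raised it another 0.4°, and the side picture then put the corner close to the 40° mark, so it should be within about 1°.
- **Forces:** Following the lid's arc built up about 15 N against the hinge, most of which I relieved. The last reading was about 6 N, including the lid's weight, with the grip firm on the bar.
- **Mug, bottle and eraser:** By eye in the last top view, all three are where they started.

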